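# Clamp the plywood disc in its jig

### The job

A round plywood blank lies in the clamping jig. Push the blue clamp strap round over the blank until it rests against its stop, and then push the red cam lever on it fully down so that the blank is clamped. Pick nothing up, don't shift the blank, leave the glue jar, offcut and small disc where they are, and finish clear of everything.

Things in the scene. Friction and masses are not known exactly. Their poses are not given: they have to be found in the camera images.
- jig: Fixed grey-faced jig board 280 x 200 x 18 mm on the table. Origin: centre of its underside; x along the 280 mm, away from the robot at yaw 0, y left. The blank is centred at x = -20 mm between three pins 14 mm high; the strap's pivot post (26 mm across) stands at x = +90 mm, y = 0; a brass stop pin, 12 mm across, top 62 mm over the table, at x = +55, y = -17 mm.
- pivot (a point): Point on the strap's vertical pivot axis, at the height of the strap's top face: 64 mm above the table, at x = +90 mm, y = 0 in the jig's frame. Its axes are the jig's.
- strap (a joint): Angle of the blue strap about its upright pivot, rad. 0: along the jig's -x over the middle of the blank, against its stop. Grows as it swings open to the jig's +y (left) side; 1.57: along the jig's +y; limit 1.9. Starts open. About 0.6 N at the tab turns it; it stays where left.
- strap_tab (a point): Top of the blue finger tab at the strap's free end, 172 mm from the pivot axis, 100 mm above the table. The tab is 16 mm along the strap, 22 mm across, and stands 36 mm above it. The strap is a flat bar 22 mm wide, underside 52 mm and top 64 mm above the table, reaching 180 mm from the pivot axis.
- lever (a joint): Angle of the red cam lever about its level hinge across the strap, rad. 0: raised, 1.0 rad above level, leaning towards the strap's pivot. Grows as the lever is pushed down towards the pivot; 1.0: fully down, level along the strap (its stop). Starts at 0 to 0.2, stays where left; 2 to 5 N near the tip moves it. Lowering it drives the rubber foot down.
- lever_pivot (a point): Hinge of the cam lever, on the strap's centre line 110 mm from the pivot axis towards the free end, 78 mm above the table. Its axes are the strap's: x points from the free end to the pivot.
- lever_tip (a point): Outer end of the red lever, on its centre line, 73 mm from the lever's hinge. The last 42 mm are a red grip 18 mm wide and 14 mm thick (7 mm either side of the centre line); the rest is a steel bar 10 mm square.
- foot: Round black rubber foot, 24 mm across, under the strap below the lever's hinge. Origin: centre of its underside, 40 mm above the table (4 mm over the blank) at lever angle 0; it sinks 6 mm per rad, meets the blank at about 0.67, then presses on a spring, with about 8 N at 1.0.
- blank: Loose round pale plywood blank, 120 mm across and 18 mm thick, lying in the jig, its underside 18 mm above the table. Origin: centre of its underside.
- glue: Loose glue jar with an orange cap, 60 mm across, 85 mm tall, standing on the table beside the jig. Origin: centre of its underside. To be left alone.
- offcut: Loose wooden offcut, 50 x 35 x 36 mm, on the table beside the jig. Origin: centre of its underside. To be left alone.
- small_disc: Loose small wooden disc, 64 mm across and 18 mm thick, on the table beside the jig. Origin: centre of its underside. To be left alone.
Not all that is in view belongs to the job. Leave any turquoise look-alike of the blank alone.

How it is judged:
By the outcome, as a careful person would: the job done as asked, in the order asked, and still so for the second after the job is handed in, with the robot touching nothing.
It also fails if it takes over 53 s, if anything falls off the work surface, if the arm or the gripper's body presses on something with over 40 N, if the wrist force passes 120 N, or if a joint passes its speed limit or range.

### The arm

A 6-joint arm with a two-finger parallel gripper is mounted at the origin on the work surface. World frame = base frame: x ahead of the robot, y to its left, z up, the work surface at z = 0. Lengths are in mm, angles in degrees, forces in N, time in s.
With the tool pointing down it reaches from about 350 to 850 mm from the base axis. Payload 8.1 kg.
Tool frame: the origin (TCP) lies at the very end of the fingers, on their centre line; the grasp point (between the pads) lies 19 mm behind it (r.grip_point_offset is the distance from the TCP to the grasp point, in mm); z points along the fingers, y is the line along which they close (so a half turn about z gives the same grasp; the last joint's range is limited). The gripper opens to 85 mm and grips with 20 to 120 N. Pads are 22 mm wide; open, the fingers measure 114 mm over their backs; the gripper's body (76 mm by 85 mm) begins 54 mm behind the grasp point. The pads swing forward as they close: fully open they stand 13 mm farther back than shut.
Start: joints at [67.586, 7.471, 85.268, -0, 87.261, -4.893], TCP at [180.612, 572.175, 231.292] pointing down, gripper open.
Joint ranges: [-169.43, 169.43], [-51.17, 129.36], [1.28, 143.12], [-76.62, 256.62], [0, 156.53], [-152.29, 152.29]. Speed limits (degrees/s): [136.94, 136.94, 159.86, 180, 180, 180].

### API

Orientations are given as [roll, pitch, yaw] about the fixed x, y, z axes, in that order (R = Rz(yaw) Ry(pitch) Rx(roll)).
In Python, from bench import status, eyes, r gives the robot as it stands.
- The arm moves only by the shell command python3 -m handwheel 'ROWS' [FORCE]. ROWS is a JSON object whose one key "series" holds a list that holds one entry, the list of rows, each a list of 7 numbers: the shift along the tool's x, y, z in cm, then the turn, a rotation vector about the tool's x, y, z in rad, then the opening, from 0 (shut) to 1 (fully open). In form: {"series": [[[tx, ty, tz, rx, ry, rz, claw], ...]]}. A call has 1 to 12 rows; each row is the pose to reach, as a shift and turn from the pose commanded when the call began, along the tool's axes at that moment; what a row does not reach only later rows make up. A row lasts 1/8 s, in which the tool goes at most 62.5 mm and 10.7 degrees, less where a joint would pass 70% of its speed; a pose out of reach is approached as far as the arm can. A call with a gripper value outside its range is refused whole. The fingers move at their own pace and stop on an object; FORCE is the grip in N (left out, the last holds). Time passes only in rows, so rows that repeat a pose let the fingers close. It gives the time, the measured TCP pose, the force, the opening and the grip force at its end, in the units of the state.
- status.sense(): the state, without advancing time (a new reading comes with each control period).
- eyes.snapshot(name): name is "scene" or "top" or "wrist"; returns a dict with "img" (480x640x3 uint8, red, green, blue), "mtx" (3x3 intrinsics, pixels), "R" (3x3) and "t" (3): a world point X has camera coordinates R X + t. Camera axes: x right, y down, z forward; pixel columns grow to the right and rows downward; lengths in mm; the calibration is good to about 2 mm. A picture is of the moment at which its call begins. There is no depth.
- r.hand_in(): hands the job in; it is judged then, once.
The state is a dict: "time": time; "joint_pos": joint angles; "qd": joint speeds; "joint_efforts": joint torques, N m; "tool_pos": TCP position; "tcp_rot": TCP orientation; "ft_force": force on the tool from outside, world axes, zero at the start; "wrist_torque": the same for the moment, N m; "finger_gap": finger opening in mm; "grip_force": force on a finger pad.
Only numpy, scipy, OpenCV 4.12 (cv2) and the standard library are available. Lean on these libraries where they do the work, as an engineer would, in place of code of your own. Each camera call takes 0.05 s, during which the arm holds its last target. There are 200 camera calls.

## Working session

There is one attempt and no reset: what is moved stays moved. The work goes in short steps, Python scripts to look and compute and a shell command to move; the robot and the scene stay as the last step left them, time stands still between calls to the robot, and variables do not carry over. Pictures are saved under pics/ and viewed, at most 10 in all, crops included, and the job is handed in when it is done.

```bash
ls; mkdir -p pics
python3 - <<'E'
from bench import status, eyes, r
import cv2,numpy as np
s=status.sense();print(s['time'],s['tool_pos'],s['tcp_rot'],s['finger_gap'])
ims=[]
for n in("scene","top"):
    d=eyes.snapshot(n);cv2.imwrite(f'pics/{n}0.png',d['img'][:,:,::-1]);np.savez(f'{n}0.npz',**d);print(n,d['mtx'].round(1).tolist(),d['R'].round(3).tolist(),d['t'].round(0))
E
```

```text
pics
0.0 [180.41932206 571.66443194 230.24437826] [-1.79895666e+02 -8.72693638e-03  1.62476893e+02] 85.53334092592763
scene [[442.3, 0.0, 323.0], [0.0, 442.3, 244.0], [0.0, 0.0, 1.0]] [[0.524, 0.852, 0.002], [0.687, -0.421, -0.592], [-0.503, 0.312, -0.806]] [-267. -283. 1019.]
top [[477.7, 0.0, 321.0], [0.0, 477.7, 241.3], [0.0, 0.0, 1.0]] [[-0.018, -1.0, 0.006], [-0.985, 0.016, -0.171], [0.17, -0.008, -0.985]] [-18. 538. 915.]
```

View pics/scene0.png

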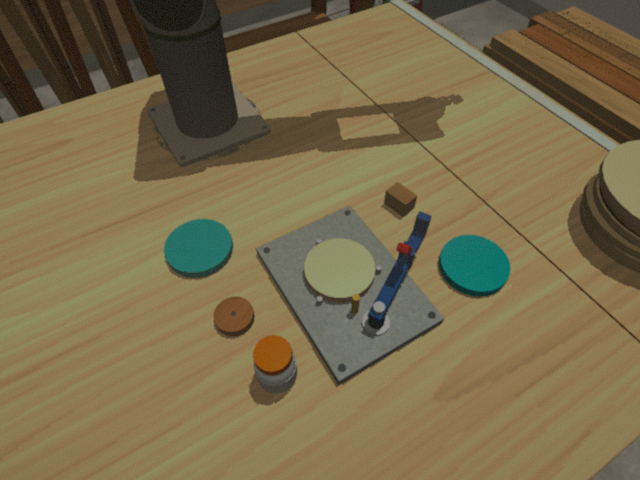

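View pics/top0.png

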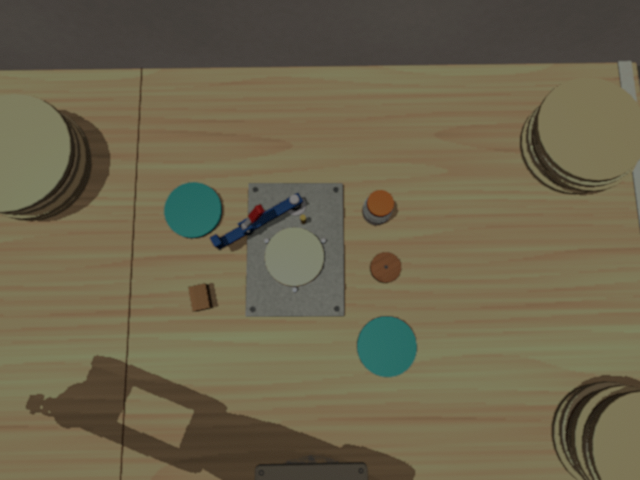

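The scene view shows the jig with the pale blank at (340,268), strap pivot at (378,310), tab at (424,218), red lever at (403,249) and stop pin at (355,302). In the top view these are blank (294,256), pivot (296,201), tab (217,241), lever (256,213), pin (304,217).
Possible mix-ups:
- **Blank:** the turquoise discs at top (193,210) and (387,346), the small disc (385,267), and the pale stacks in the corners. I choose the pale disc on the jig, (294,256).
- **Strap and lever:** only one blue thing and one red thing. The orange cap at (380,204) is not the lever.

```bash
cat > h.py <<'E'
import numpy as np,cv2
def ray(d,p):
    v=d['R'].T@np.linalg.solve(d['mtx'],[p[0],p[1],1.]);return -d['R'].T@d['t'],v/np.linalg.norm(v)
def plane(d,p,z):
    c,v=ray(d,p);return c+v*(z-c[2])/v[2]
def tri(ds,ps):
    A=0;b=0
    for d,p in zip(ds,ps):
        c,v=ray(d,p);M=np.eye(3)-np.outer(v,v);A=A+M;b=b+M@c
    X=np.linalg.solve(A,b);return X,[np.linalg.norm(np.cross(X-ray(d,p)[0],ray(d,p)[1])).round(1) for d,p in zip(ds,ps)]
def proj(d,X):
    q=d['mtx']@(d['R']@np.asarray(X,float)+d['t']);return q[:2]/q[2]
E
python3 - <<'E'
from h import *
S=dict(np.load('scene0.npz'));T=dict(np.load('top0.npz'))
def biggest(m,lo=0,box=None):
    cs,_=cv2.findContours(m.astype(np.uint8),cv2.RETR_EXTERNAL,cv2.CHAIN_APPROX_NONE);return max(cs,key=cv2.contourArea)
out=[]
for n,d,box in(('s',S,(240,200,450,390)),('t',T,(205,170,355,330))):
    x0,y0,x1,y1=box;im=d['img'][y0:y1,x0:x1];h=cv2.cvtColor(im,cv2.COLOR_RGB2HSV);H,Sa,V=[h[...,i].astype(int) for i in range(3)]
    jig=(Sa<60)&(V>60);bl=(H>18)&(H<35)&(Sa<125)&(V>150);blue=(H>105)&(H<128)&(Sa>120);red=((H<6)|(H>174))&(Sa>170)&(V>90)
    for nm,m in(('blank',bl),('blue',blue),('red',red)):
        c=biggest(m)+[x0,y0];print(n,nm,cv2.contourArea(c),cv2.boundingRect(c),[np.round(q,1).tolist() if np.ndim(q) else q for q in map(np.array,(cv2.fitEllipse(c) if nm=='blank' else cv2.minAreaRect(c)))] if 0 else (cv2.fitEllipse(c) if nm=='blank' else cv2.minAreaRect(c)))
    out.append(cv2.resize(im[:,:],(395,500) if n=='s' else (395,421),interpolation=cv2.INTER_CUBIC))
a=cv2.resize(S['img'][200:340,340:450],(393,500),interpolation=cv2.INTER_CUBIC);b=cv2.resize(T['img'][180:260,205:315],(404,294),interpolation=cv2.INTER_CUBIC)
C=np.zeros((500,797,3),np.uint8);C[:,:393]=a;C[:294,393:]=b;cv2.imwrite('pics/crop1.png',C[:,:,::-1])
for p in((248,183),(343,183),(344,316),(246,316)):print(plane(T,p,18).round(1))
for nm,ps in dict(blank=((340,268),(294,256)),pivot=((379,308),(296,201)),tab=((424,217),(217,241)),pin=((356,296),(304,217)),red=((403,249),(256,213))).items():
    X,e=tri((S,T),ps);print(nm,X.round(1),e)
E
```

```text
s blank 4.0 (346, 280, 10, 8) ((349.987548828125, 283.9421081542969), (3.162777900695801, 10.603361129760742), 50.1566047668457)
s blue 284.0 (376, 263, 33, 48) ((391.21990966796875, 284.74517822265625), (13.183130264282227, 50.53533172607422), 27.552810668945312)
s red 63.5 (398, 243, 12, 10) ((403.1379089355469, 247.65516662597656), (10.39893913269043, 7.427813529968262), 21.801406860351562)Traceback (most recent call last):
  File "<stdin>", line 10, in <module>
  File "<stdin>", line 4, in biggest
ValueError: max() iterable argument is empty
```

Run:
```python
from h import *
S=dict(np.load('scene0.npz'));T=dict(np.load('top0.npz'))
def biggest(m):
    cs,_=cv2.findContours(m.astype(np.uint8),cv2.RETR_EXTERNAL,cv2.CHAIN_APPROX_NONE);return max(cs,key=cv2.contourArea,default=None)
for n,d,box in(('s',S,(290,225,390,310)),('t',T,(256,222,335,300))):
    x0,y0,x1,y1=box;im=d['img'][y0:y1,x0:x1];h=cv2.cvtColor(im,cv2.COLOR_RGB2HSV);H,Sa,V=[h[...,i].astype(int) for i in range(3)]
    print(h[(y1-y0)//2,(x1-x0)//2],h[3,3])
    c=biggest((Sa>45)&(H>15)&(H<45)&(V>110))
    if c is not None:print(n,'blank',cv2.contourArea(c),cv2.fitEllipse(c+np.array([x0,y0])))
a=cv2.resize(S['img'][200:340,340:450],(393,500),interpolation=cv2.INTER_CUBIC);b=cv2.resize(T['img'][180:260,205:315],(404,294),interpolation=cv2.INTER_CUBIC)
C=np.zeros((500,797,3),np.uint8);C[:,:393]=a;C[:294,393:]=b;cv2.imwrite('pics/crop1.png',C[:,:,::-1])
for p in((248,183),(343,183),(344,316),(246,316)):print(plane(T,p,18).round(1))
for nm,ps in dict(blank=((340,268),(294,256)),pivot=((379,308),(296,201)),tab=((424,217),(217,241)),pin=((356,296),(304,217)),red=((403,249),(256,213))).items():
    X,e=tri((S,T),ps);print(nm,X.round(1),e)
```

```text
[ 31  72 148] [ 21 103 146]
s blank 3305.0 ((339.51031494140625, 267.9557800292969), (59.91360092163086, 70.9371566772461), 99.7657699584961)
[ 35  38 128] [107 176  68]
t blank 10.5 ((301.0252685546875, 232.0557861328125), (4.937747478485107, 6.8670220375061035), 95.0564956665039)
[670.1 125.1  18. ]
[667. -76.  18.]
[388.6 -70.9  18. ]
[392.1 126.7  18. ]
blank [512.1  30.   26. ] [np.float64(1.5), np.float64(1.5)]
pivot [620.3  25.5  60.2] [np.float64(4.0), np.float64(4.0)]
tab [535.3 175.1  92.8] [np.float64(3.3), np.float64(3.3)]
pin [586.1   8.6  61. ] [np.float64(2.6), np.float64(2.6)]
red [581.6  95.2 116.4] [np.float64(0.2), np.float64(0.2)]
```

View pics/crop1.png

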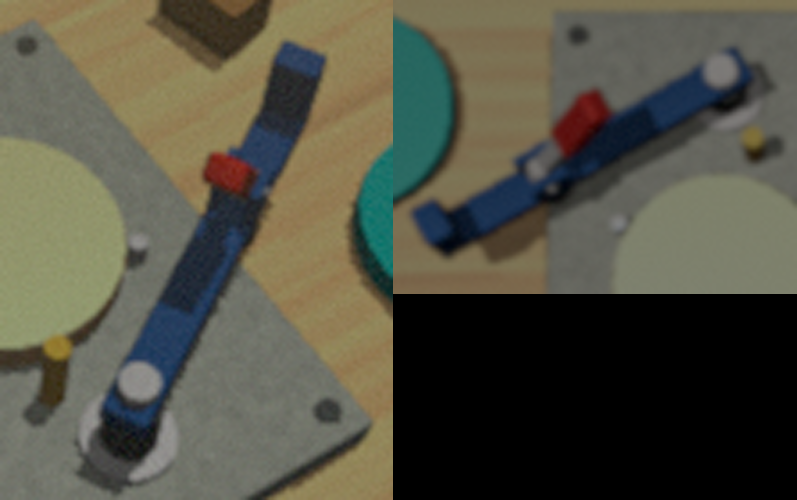

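Close crop: pivot cap at scene (379,307) and top (294,199), tab top at scene (424.5,217) and top (216,239.6), pin top at scene (356,297) and top (303,218). The red lever stands raised, leaning to the pivot. I triangulate these again while moving the shut gripper to beside the tab, at a safe height.

```bash
python3 - <<'E'
from h import *
S=dict(np.load('scene0.npz'));T=dict(np.load('top0.npz'))
P={}
for nm,ps in dict(pivot=((379.2,307.2),(293.8,199.1)),tab=((424.5,216.8),(215.9,239.6)),pin=((356,297.4),(302.7,217.6)),hinge=((404.5,253),(246,223.5)),tip=((403.5,246.5),(259,209))).items():
    P[nm],e=tri((S,T),ps);print(nm,P[nm].round(1),e)
d=P['tab']-P['pivot'];print(np.hypot(*d[:2]),np.degrees(np.arctan2(d[1],-d[0])))
E
python3 -m handwheel '{"series": [[[-49.2,-23.6,0,0,0,-0.293,0],[-49.2,-23.6,0,0,0,-0.293,0],[-49.2,-23.6,0,0,0,-0.293,0],[-49.2,-23.6,0,0,0,-0.293,0],[-49.2,-23.6,0,0,0,-0.293,0],[-49.2,-23.6,0,0,0,-0.293,0],[-49.2,-23.6,0,0,0,-0.293,0],[-49.2,-23.6,0,0,0,-0.293,0],[-49.2,-23.6,0,0,0,-0.293,0],[-49.2,-23.6,0,0,0,-0.293,0],[-49.2,-23.6,0,0,0,-0.293,0],[-49.2,-23.6,0,0,0,-0.293,0]]]}'
python3 - <<'E'
from bench import status, eyes
import cv2,numpy as np
s=status.sense();print(s['time'],s['tool_pos'].round(1) if hasattr(s['tool_pos'],'round') else s['tool_pos'],s['tcp_rot'],s['finger_gap'])
d=eyes.snapshot('wrist');np.savez('wrist1.npz',**d);cv2.imwrite('pics/wrist1.png',d['img'][:,:,::-1])
E
```

```text
pivot [622.   27.5  64. ] [np.float64(1.4), np.float64(1.4)]
tab [537.  175.8  94.9] [np.float64(2.1), np.float64(2.1)]
pin [585.8  10.5  54.8] [np.float64(1.6), np.float64(1.6)]
hinge [569.4 118.2  74.8] [np.float64(2.0), np.float64(2.0)]
tip [585.9  88.5 132.4] [np.float64(1.3), np.float64(1.3)]
170.97464765111135 60.18698726304686
time: 1.6
tool_pos: [577.9, 200.0, 231.1]
tcp_rot: [180.0, -0.0, 179.3]
ft_force: [-0.7, 1.2, -0.1]
finger_gap: 0.4
grip_force: 0.0
1.6 [577.9 200.  231.1] [ 1.79990364e+02 -3.44557428e-02  1.79348720e+02] 0.38306788646162554
```

View pics/wrist1.png

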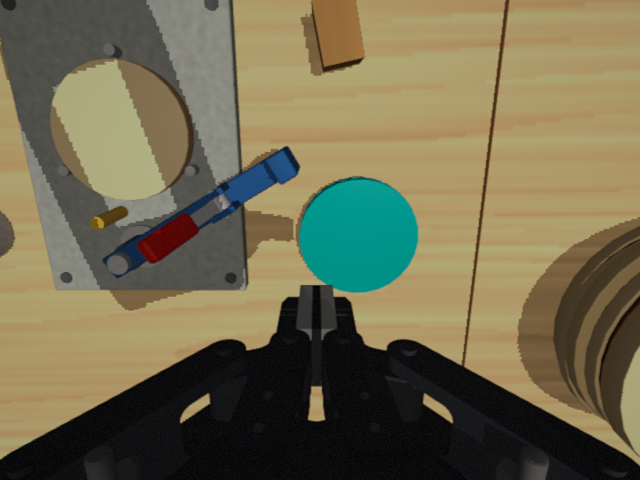

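The wrist view agrees: tab at (288,163), lever at (170,238), pivot at (119,263). The shut fingers are at (316,300), on the outer side of the strap. Heights and lengths match the text (171 vs 172 mm, pivot 64), and the strap is at about 60° (1.04 rad). Next: descend and sweep.

```bash
python3 -m handwheel '{"series": [[[0,0,6,0,0,0,0],[0,0,12,0,0,0,0],[0,0,17.4,0,0,0,0],[0.8,-0.5,17.4,0,0,0,0],[1.8,-1.1,17.4,0,0,0,0],[3.1,-1.7,17.4,0,0,0,0],[4.4,-2.3,17.4,0,0,0,0],[5.6,-3.15,17.4,0,0,0,0],[6.8,-4.05,17.4,0,0,0,0],[7.9,-5.1,17.4,0,0,0,0],[9.0,-6.2,17.4,0,0,0,0],[9.0,-6.2,17.4,0,0,0,0]]]}'
python3 - <<'E'
from bench import eyes
import cv2,numpy as np
d=eyes.snapshot('scene');np.savez('s2.npz',**d);e=eyes.snapshot('top')
C=np.hstack([cv2.resize(x,(400,400),interpolation=cv2.INTER_CUBIC) for x in(d['img'][160:360,250:450],e['img'][160:330,190:360])]);cv2.imwrite('pics/c2.png',C[:,:,::-1])
E
```

```text
time: 3.15
tool_pos: [489.7, 138.1, 60.9]
tcp_rot: [179.9, 0.3, 179.2]
ft_force: [0.6, 0.0, 1.4]
finger_gap: 0.0
grip_force: 0.2
```

View pics/c2.png

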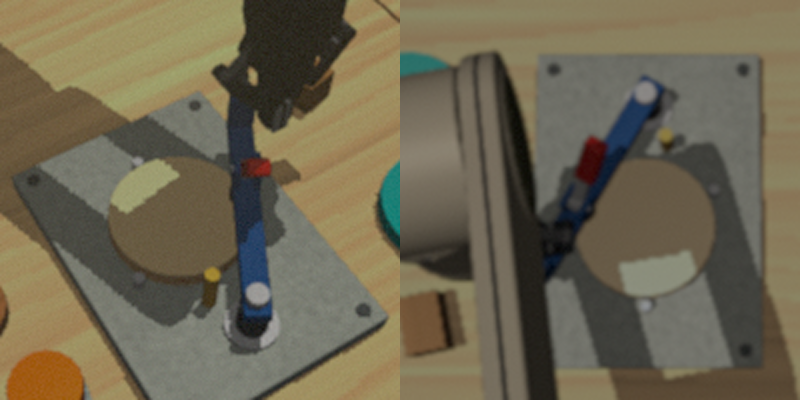

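Strap now at about 30° (scene crop: strap from (258,293) to (240,100); finger behind the tab), blank unmoved. Continue.

```bash
python3 -m handwheel '{"series": [[[0.9,-1.3,0,0,0,0,0],[1.7,-2.6,0,0,0,0,0],[2.4,-4.0,0,0,0,0,0],[3.0,-5.4,0,0,0,0,0],[3.2,-6.2,0,0,0,0,0],[3.4,-6.9,0,0,0,0,0],[3.6,-7.5,0,0,0,0,0],[3.6,-7.5,0,0,0,0,0],[3.6,-7.5,0,0,0,0,0]]]}'
python3 -m handwheel '{"series": [[[0.05,-0.1,0,0,0,0,0],[0.05,-0.2,0,0,0,0,0],[0.05,-0.3,0,0,0,0,0],[0.05,-0.4,0,0,0,0,0],[0.05,-0.4,0,0,0,0,0]]]}'
python3 - <<'E'
from bench import eyes
import cv2,numpy as np
d=eyes.snapshot('scene');np.savez('s3.npz',**d);e=eyes.snapshot('top')
C=np.hstack([cv2.resize(x,(400,400),interpolation=cv2.INTER_CUBIC) for x in(d['img'][180:360,260:440],e['img'][160:330,190:360])]);cv2.imwrite('pics/c3.png',C[:,:,::-1])
E
```

```text
time: 4.38
tool_pos: [450.1, 63.7, 56.7]
tcp_rot: [-180.0, -0.1, 179.3]
ft_force: [-0.1, 0.2, 1.3]
finger_gap: 0.0
grip_force: 0.5
time: 5.0
tool_pos: [450.3, 61.2, 57.5]
tcp_rot: [179.9, -0.0, 179.3]
ft_force: [-1.4, 10.7, 4.4]
finger_gap: 0.1
grip_force: 4.4
```

View pics/c3.png

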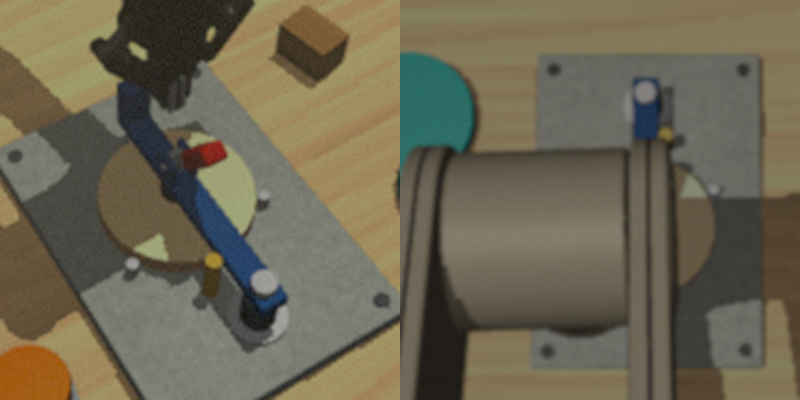

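The strap lies along the jig axis, against the brass pin (crop: strap (130,90)→(265,283), pin (213,262)), with 10.7 N at the stop. Back off, rise, and look at the strap and lever from the wrist.

```bash
python3 -m handwheel '{"series": [[[0,1,0,0,0,0,0],[0,2,0,0,0,0,0],[0,2,-5,0,0,0,0],[0,2,-10,0,0,0,0],[0,2,-16,0,0,0,0],[-4,0,-17,0,0,0,0],[-9,-3.2,-17,0,0,0,0],[-13,-3.2,-17,0,0,0,0],[-13,-3.2,-17,0,0,0,0],[-13,-3.2,-17,0,0,0,0]]]}'
python3 - <<'E'
from bench import eyes,status
from h import *
d=eyes.snapshot('wrist');np.savez('wrist4.npz',**d);e=eyes.snapshot('scene');np.savez('s4.npz',**e)
print(proj(d,status.sense()['tool_pos']))
cv2.imwrite('pics/w4.png',d['img'][:,:,::-1])
cv2.imwrite('pics/s4.png',cv2.resize(e['img'][190:340,280:430],(600,600),interpolation=cv2.INTER_CUBIC)[:,:,::-1])
E
```

```text
time: 6.35
tool_pos: [579.4, 26.4, 226.5]
tcp_rot: [-180.0, -0.1, 179.3]
ft_force: [-0.6, 0.1, -0.1]
finger_gap: -0.3
grip_force: 0.0
[312.97049128 306.1524916 ]
```

View pics/w4.png

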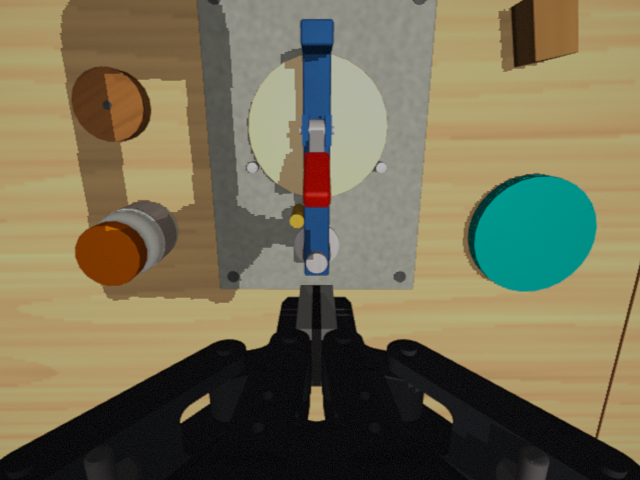

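View pics/s4.png

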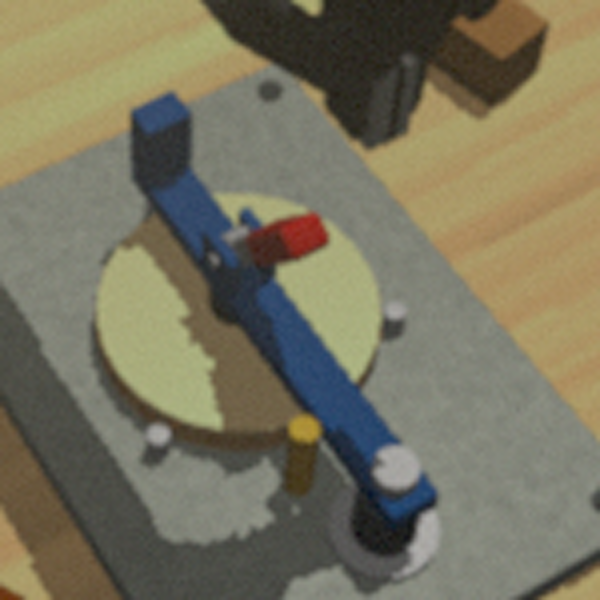

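Strap pointing straight along the jig, touching the pin: wrist view pivot (317,262), tab (317,35), pin (297,221), red grip columns 304–330, rows 153–206, centred ahead of the fingers at (316,300). Locating in jig terms.

Run:
```python
from h import *
W=dict(np.load('wrist4.npz'));S=dict(np.load('s4.npz'))
print('pivot',plane(W,(317,262),70).round(1),'tab',plane(W,(317,34),100).round(1),'pin',plane(W,(297,221),62).round(1),'blank',plane(W,(318,124),36).round(1))
print('pivot tri',tri((W,S),((317,262),(280+397/4,190+467/4))))
print('lever end face',tri((W,S),((317,197),(280+311/4,190+233/4))))
print('hinge',tri((W,S),((317,133),(280+226/4,190+247/4))))
```

```text
pivot [620.6  28.   70. ] tab [451.3  29.9 100. ] pin [586.2  11.4  62. ] blank [507.6  30.2  36. ]
pivot tri (array([622.45651707,  28.30046396,  65.66455355]), [np.float64(0.3), np.float64(0.3)])
lever end face (array([552.82762181,  30.0850152 , 131.48614202]), [np.float64(1.7), np.float64(1.7)])
hinge (array([512.14185962,  26.72094212,  76.3052303 ]), [np.float64(3.0), np.float64(3.0)])
```

Strap matches the jig's axis (pivot (621.5,28), tab (451,30)). The lever end is 41 mm past the hinge at z≈131–139, so it is still raised. Push it down along its arc with the shut fingertips.

```bash
python3 -m handwheel '{"series": [[[6.9,0.2,0,0,0,0,0],[6.9,0.2,4,0,0,0,0],[6.9,0.2,8.7,0,0,0,0],[6.9,0.2,8.7,0,0,0,0],[5.9,0.2,9.1,0,0,0,0],[5.2,0.2,9.5,0,0,0,0],[4.7,0.2,9.8,0,0,0,0],[4.2,0.2,10.1,0,0,0,0],[3.7,0.2,10.6,0,0,0,0],[3.3,0.2,11.0,0,0,0,0],[3.0,0.2,11.5,0,0,0,0],[3.0,0.2,11.5,0,0,0,0]]]}'
```

```text
time: 7.95
tool_pos: [549.5, 28.4, 111.3]
tcp_rot: [180.0, -0.1, 179.3]
ft_force: [0.2, 0.7, 0.1]
finger_gap: -0.1
grip_force: 0.0
```

```bash
python3 -m handwheel '{"series": [[[-0.35,0,0.45,0,0,0,0],[-0.6,0,1.0,0,0,0,0],[-0.85,0,1.55,0,0,0,0],[-0.95,0,1.85,0,0,0,0],[-1.0,0,2.1,0,0,0,0],[-1.0,0,2.1,0,0,0,0]]]}'
```

```text
time: 8.7
tool_pos: [560.2, 28.2, 91.2]
tcp_rot: [-180.0, 0.0, 179.3]
ft_force: [-0.3, -0.0, -0.1]
finger_gap: 0.4
grip_force: 0.0
```

Run:
```python
from bench import eyes
from h import *
e=eyes.snapshot('scene');np.savez('s5.npz',**e)
cv2.imwrite('pics/s5.png',cv2.resize(e['img'][190:340,280:430],(600,600),interpolation=cv2.INTER_CUBIC)[:,:,::-1])
```

```text
(no output)
```

View pics/s5.png

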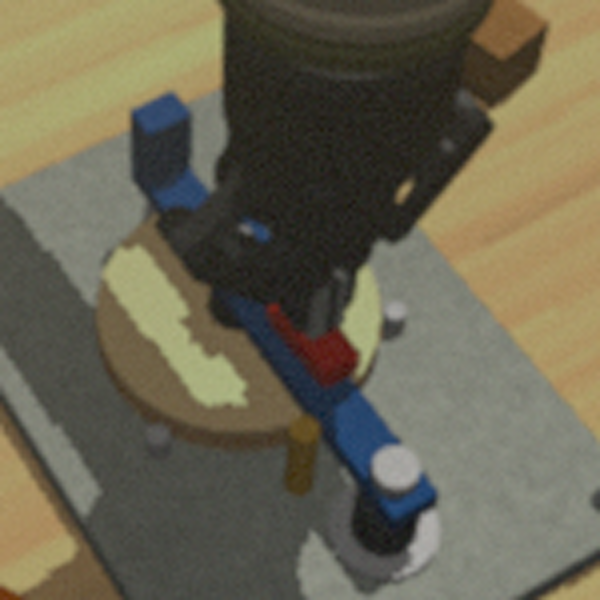

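The lever is nearly down (grip end at (338,362) in the crop) with the fingertip on the grip, blank in place. Press gently to the stop.

```bash
python3 -m handwheel '{"series": [[[0,0,0.2,0,0,0,0],[0,0,0.4,0,0,0,0],[0,0,0.5,0,0,0,0],[0,0,0.6,0,0,0,0],[0,0,0.6,0,0,0,0]]]}'; python3 -m handwheel '{"series": [[[0,0,0.1,0,0,0,0],[0,0,0.2,0,0,0,0],[0,0,0.2,0,0,0,0]]]}'
```

```text
time: 9.38
tool_pos: [560.3, 28.2, 85.5]
tcp_rot: [-180.0, 0.0, 179.3]
ft_force: [1.7, 0.0, 2.8]
finger_gap: -0.4
grip_force: 1.6
time: 9.75
tool_pos: [560.5, 28.2, 84.7]
tcp_rot: [-180.0, 0.0, 179.3]
ft_force: [-2.0, -0.8, 14.0]
finger_gap: -0.3
grip_force: 6.9
```

14 N, with the TCP held at 84.7 mm, means it is at its stop. One more mm to be sure, then straight up and away.

```bash
python3 -m handwheel '{"series": [[[0,0,0.1,0,0,0,0],[0,0,0.1,0,0,0,0]]]}'; python3 -m handwheel '{"series": [[[0,0,-1,0,0,0,0],[0,0,-4,0,0,0,0],[0,0,-9,0,0,0,0],[0,0,-15,0,0,0,0],[2,6,-17,0,0,0,0],[4,12,-17,0,0,0,0],[6,18,-17,0,0,0,0],[6,22,-17,0,0,0,0],[6,22,-17,0,0,0,0],[6,22,-17,0,0,0,0]]]}'
python3 - <<'E'
from bench import eyes
from h import *
e=eyes.snapshot('scene');f=eyes.snapshot('top')
T=dict(np.load('top0.npz'))['img']
a=cv2.resize(e['img'][190:340,280:430],(400,400),interpolation=cv2.INTER_CUBIC);b=cv2.resize(f['img'][160:360,190:410],(400,364),interpolation=cv2.INTER_CUBIC)
C=np.zeros((400,800,3),np.uint8);C[:,:400]=a;C[:364,400:]=b;cv2.imwrite('pics/c6.png',C[:,:,::-1])
E
```

```text
time: 10.0
tool_pos: [560.5, 28.2, 84.6]
tcp_rot: [-180.0, 0.1, 179.3]
ft_force: [-6.0, 0.3, 21.5]
finger_gap: 0.0
grip_force: 10.3
time: 11.25
tool_pos: [502.3, 248.5, 251.4]
tcp_rot: [-179.9, -0.1, 179.3]
ft_force: [0.5, 0.0, -0.5]
finger_gap: -0.0
grip_force: 0.0
```

View pics/c6.png

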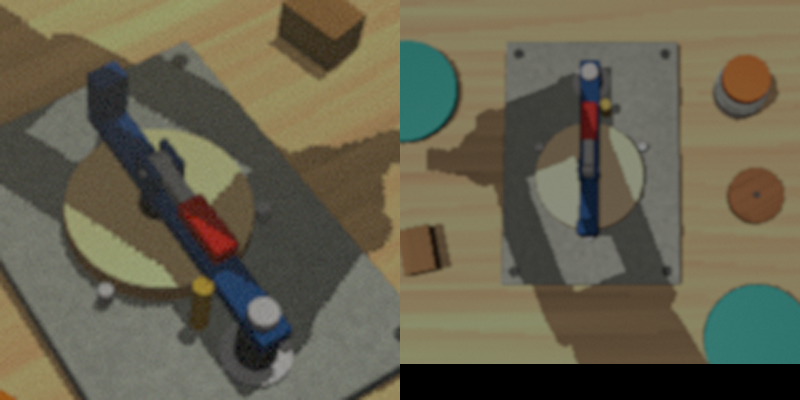

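The strap lies over the blank against the pin (205,290), the lever is flat along it (scene crop (165,165)→(230,250)), and the blank, jar, offcut and disc are in place. The arm is clear, so I hand in.

```bash
python3 -c "
from bench import r
print(r.hand_in())"
```

```text
the job is handed in; nothing more can be done
None
```

The job is handed in: the strap is against its stop pin, the cam lever is fully down on the blank, nothing else appears to have moved, and the arm is clear, at about 11 s; no verdict came back.

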